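# Set out the small glaze jars on their colour stands

## Robot

A 6-joint arm with a two-finger parallel gripper is mounted at the origin on the work surface. World frame = base frame: x ahead of the robot, y to its left, z up, the work surface at z = 0. Lengths are in m, angles in rad, forces in N, time in s.
With the tool pointing down it reaches from about 0.275 to 0.825 m from the base axis. Payload 4.9 kg.
Tool frame: the origin (TCP) lies on the centre line of the jaws, within the pads' length; the fingertips stand 19 mm ahead of it and the grasp point (between the pads) is the TCP; z points along the fingers, y is the line along which they close (so a half turn about z gives the same grasp; the last joint's range is limited). The gripper opens to 85 mm and grips with 20 to 120 N. Pads are 22 mm wide; open, the fingers measure 114 mm over their backs; the gripper's body (76 mm by 85 mm) begins 54 mm behind the grasp point. The pads swing forward as they close: fully open they stand 13 mm farther back than shut.
Start: joints at [-1.392, 0.326, -0.193, 1.052, 0, 1.437], TCP at [0.169, -0.523, 0.25] pointing down, gripper open.
Joint ranges: [-2.65, 2.65], [-0.97, 1.79], [-1.3, 1.35], [-1.93, 2.1], [-1.47, 1.37], [-3.14, 3.14]. Speed limits (rad/s): [2.57, 2.57, 3.14, 3.14, 3.14, 3.14].

## Interface

Orientations are given as a unit quaternion [x, y, z, w].
In Python, from station import readout, cams, workorder gives the robot as it stands.
- The arm moves only by the tool servo_tool, never from a script. Its arguments are lists of equal length, an entry for each row: "xyz": the shift along the tool's x, y, z in m, a list of three; "delta_rot": the turn, a rotation vector about the tool's x, y, z in rad, a list of three; "claw": the finger opening in m, from 0 to 0.0854. In form: {"xyz": [[tx, ty, tz], ...], "delta_rot": [[rx, ry, rz], ...], "claw": [claw, ...]}. A call has 1 to 20 rows; each row shifts and turns the commanded pose from where the row before left it, along the tool's axes as they then stand; what a row does not reach is not made up. A row lasts 1/12 s, in which the tool goes at most 41.7 mm and 7.16 degrees, less where a joint would pass 70% of its speed; a pose out of reach is approached as far as the arm can. A call with a gripper value outside its range is refused whole. The fingers move at their own pace and stop on an object; "force" is the grip in N (left out, the last holds). Time passes only in rows, so rows that do not move let the fingers close. It gives the time, the measured TCP pose, the force, the opening and the grip force at its end, in the units of the state.
- readout.get_state(): the state, without advancing time (a new reading comes with each control period).
- cams.camera(name): name is "scene" or "top" or "wrist"; returns (picture, depth): 480x640x3 uint8, red, green, blue; 480x640 float32, m along the optical axis (not along the pixel's ray), 0 where there is no reading.
- cams.camera_info(name): a dict with "fx", "fy", "cx", "cy" (pixels), "position" and "orientation" of the camera in the world; the wrist camera has in their place "tool_from_camera" (4x4, takes a point from camera to tool coordinates, whose origin is the TCP and whose axes are the flange's). Camera axes: x right, y up, looking along -z (the intrinsics and any distortion apply to the point x, -y, -z); pixel columns grow to the right and rows downward; lengths in m; the calibration is good to about 2 mm. A picture is of the moment at which its call begins: read the wrist's pose just before it. camera_info takes no time and is no camera call.
- workorder.close_job(): hands the job in; it is judged then, once.
Trained networks look in the newest picture that a camera, given by its name, has taken for a name from the list of things; names that differ only in an ending like _2 or _b are one class to them, and where a whole thing is asked for, a point or a joint stands for the part that bears it (a point fixed in the world has none). Each returns a list of dicts, best first, with "p" (0 to 1); they miss things now and then, are a little off and sometimes report something else, mostly with a low value. They report only what shows in the picture. A call takes as long as a camera call. They do not tell look-alikes from the thing itself.
- cams.recognise(camera, target): "at" ([x, y, z] in m, in world coordinates, good to about 4 mm: the middle of the surface that is visible of it).
- cams.outline_of(camera, target): "pixels" (480x640 bool, what is visible of it).
- cams.mark_of(camera, target): "at" ([x, y, z] in m, in world coordinates, good to about 4 mm: a listed point, or the origin of a listed thing).
The state is a dict: "clock": time; "q": joint angles; "joint_vel": joint speeds; "joint_torque": joint torques, N m; "position": TCP position; "tcp_rot": TCP orientation; "contact_force": force on the tool from outside, world axes, zero at the start; "torque": the same for the moment, N m; "gripper_width": opening from 0.0 (shut) to 1.0 (fully open); "gripper_force": force on a finger pad.
Only numpy, scipy, OpenCV 4.12 (cv2) and the standard library are available. Lean on these libraries where they do the work, as an engineer would, in place of code of your own. Each camera call takes 0.05 s, during which the arm holds its last target. There are 200 camera calls.

## Task

Set out the glazes for the tile painters: stand each of the four small glaze jars upright inside the ring of the stand whose sample chip has the same colour as its lid. Put each jar down gently, never dropping it, and leave the two squat wide tubs where they are.

Things in the scene. Friction and masses are not known exactly. Their poses are not given: they have to be found in the camera images.
- blue_jar: Small loose glaze jar, to be moved: upright smooth cylinder 44 mm in diameter and 70 mm tall, white body with a blue band, blue lid (top 18 mm, flush with the body). Mass 90 to 180 g. Origin: centre of its underside, z up; it starts standing on the table (z = 0). It can be pinched across its diameter from above at any yaw.
- green_jar: Small loose glaze jar, to be moved: upright smooth cylinder 44 mm in diameter and 70 mm tall, white body with a green band, green lid (top 18 mm, flush with the body). Mass 90 to 180 g. Origin: centre of its underside, z up; it starts standing on the table (z = 0). It can be pinched across its diameter from above at any yaw.
- yellow_jar: Small loose glaze jar, to be moved: upright smooth cylinder 44 mm in diameter and 70 mm tall, white body with a yellow band, yellow lid (top 18 mm, flush with the body). Mass 90 to 180 g. Origin: centre of its underside, z up; it starts standing on the table (z = 0). It can be pinched across its diameter from above at any yaw.
- red_jar: Small loose glaze jar, to be moved: upright smooth cylinder 44 mm in diameter and 70 mm tall, white body with a red band, red lid (top 18 mm, flush with the body). Mass 90 to 180 g. Origin: centre of its underside, z up; it starts standing on the table (z = 0). It can be pinched across its diameter from above at any yaw.
- blue_tub: Squat wide glaze tub, not one of the small jars, to be left alone: loose upright cylinder 68 mm in diameter and 45 mm tall, white with a blue band and blue lid. Origin: centre of its underside, z up.
- red_tub: Squat wide glaze tub, not one of the small jars, to be left alone: loose upright cylinder 68 mm in diameter and 45 mm tall, white with a red band and red lid. Origin: centre of its underside, z up.
- blue_stand: Fixed white jar stand: flat board 125 x 80 mm (its x, y), 8 mm thick, on top a flat painted black ring, inner diameter 70 mm, and beyond it a blue sample chip (26 x 64 mm, 4 mm high). Origin: under the ring's centre at table level, z up; x points to the chip, whose centre is 62 mm away; the board runs from x = -45 to 80 mm. The jar's place is the ring, 8 mm above the origin.
- green_stand: Fixed white jar stand: flat board 125 x 80 mm (its x, y), 8 mm thick, on top a flat painted black ring, inner diameter 70 mm, and beyond it a green sample chip (26 x 64 mm, 4 mm high). Origin: under the ring's centre at table level, z up; x points to the chip, whose centre is 62 mm away; the board runs from x = -45 to 80 mm. The jar's place is the ring, 8 mm above the origin.
- yellow_stand: Fixed white jar stand: flat board 125 x 80 mm (its x, y), 8 mm thick, on top a flat painted black ring, inner diameter 70 mm, and beyond it a yellow sample chip (26 x 64 mm, 4 mm high). Origin: under the ring's centre at table level, z up; x points to the chip, whose centre is 62 mm away; the board runs from x = -45 to 80 mm. The jar's place is the ring, 8 mm above the origin.
- red_stand: Fixed white jar stand: flat board 125 x 80 mm (its x, y), 8 mm thick, on top a flat painted black ring, inner diameter 70 mm, and beyond it a red sample chip (26 x 64 mm, 4 mm high). Origin: under the ring's centre at table level, z up; x points to the chip, whose centre is 62 mm away; the board runs from x = -45 to 80 mm. The jar's place is the ring, 8 mm above the origin.
Mind the look-alikes: they are no part of the job. What is shaped like the blue_stand but brown or orange is not meant.

How it is judged:
At the end, for the whole second after the job is handed in: Each small jar (blue, green, yellow, red) stands upright (within 0.1 rad) and at rest on the stand of its own colour, its axis within 14 mm of the ring's centre (its foot inside the ring), its foot on the board; both squat tubs are upright and within 20 mm of where they started (horizontal distance between blue_jar and blue_stand below 0.014 m and z of blue_jar in the frame of blue_stand between 0.004 and 0.012 m and angle between each of blue_jar, green_jar, yellow_jar, red_jar, blue_tub, red_tub's own z axis and vertical below 0.1 rad and linear speed of each of blue_jar, green_jar, yellow_jar, red_jar below 0.02 m/s and angular speed of each of blue_jar, green_jar, yellow_jar, red_jar below 0.2 rad/s and horizontal distance between green_jar and green_stand below 0.014 m and z of green_jar in the frame of green_stand between 0.004 and 0.012 m and horizontal distance between yellow_jar and yellow_stand below 0.014 m and z of yellow_jar in the frame of yellow_stand between 0.004 and 0.012 m and horizontal distance between red_jar and red_stand below 0.014 m and z of red_jar in the frame of red_stand between 0.004 and 0.012 m and distance of each of blue_tub, red_tub from where it was at the start of the episode below 0.02 m); the robot touches nothing.
It fails at once if the blue jar is dropped (falls free of the fingers at over 0.7 m/s, some 25 mm of fall) (contact force between the fingers and blue_jar below 0.05 N and linear speed of blue_jar above 0.7 m/s).
It fails at once if the green jar is dropped (falls free of the fingers at over 0.7 m/s, some 25 mm of fall) (contact force between the fingers and green_jar below 0.05 N and linear speed of green_jar above 0.7 m/s).
It fails at once if the yellow jar is dropped (falls free of the fingers at over 0.7 m/s, some 25 mm of fall) (contact force between the fingers and yellow_jar below 0.05 N and linear speed of yellow_jar above 0.7 m/s).
It fails at once if the red jar is dropped (falls free of the fingers at over 0.7 m/s, some 25 mm of fall) (contact force between the fingers and red_jar below 0.05 N and linear speed of red_jar above 0.7 m/s).
It also fails if it takes over 112 s, if anything falls off the work surface, if the arm or the gripper's body presses on something with over 40 N, if the wrist force passes 120 N, or if a joint passes its speed limit or range.

## Working session

There is one attempt and no reset: what is moved stays moved. The work goes in short steps, Python scripts to look and compute and a tool call to move; the robot and the scene stay as the last step left them, time stands still between calls to the robot, and variables do not carry over. Pictures are saved under pics/ and viewed, at most 14 in all, crops included, and the job is handed in when it is done.

Besides the shell and the picture viewer there is one more tool, called after "Request:" in YAML: its name, and indented under it one key for each argument. servo_tool: Moves the arm, as the interface text tells. Its arguments: {"type":"object","properties":{"xyz":{"type":"array","items":{"type":"array","items":{"type":"number"}}},"delta_rot":{"type":"array","items":{"type":"array","items":{"type":"number"}}},"claw":{"type":"array","items":{"type":"number"}},"force":{"type":"number"}},"required":["xyz","delta_rot","claw"]}

```bash
mkdir -p pics; python3 - <<'E'
from station import readout,cams
import cv2
s=readout.get_state();print(s)
for n in ("top","scene"):
    im,d=cams.camera(n);cv2.imwrite(f"pics/{n}0.png",im[...,::-1]);print(cams.camera_info(n))
    for o in ("blue","green","yellow","red"):
        for k in ("jar","stand","tub"):
            if k=="tub" and o in("green","yellow"):continue
            print(n,o,k,[(round(r['p'],2),[round(float(v),3) for v in r['at']]) for r in cams.mark_of(n,f"{o}_{k}")][:4])
E
```

```text
{'clock': 0.0, 'q': array([-1.39218432e+00,  3.26946712e-01, -1.93594457e-01,  1.05201355e+00,
       -4.85948517e-06,  1.43659344e+00]), 'joint_vel': array([1.30725639e-03, 2.56420271e-04, 1.98385183e-04, 2.32353940e-04,
       4.76064109e-04, 5.53308725e-05]), 'joint_torque': array([ 9.50383401e-04, -4.43396223e+01,  2.62443066e+01,  1.53895078e-02,
       -2.20187917e-04,  9.25612333e-07]), 'position': array([ 0.16916356, -0.52274998,  0.24949626]), 'tcp_rot': array([ 9.87792888e-01,  1.55770462e-01, -2.19496422e-05, -8.78922925e-04]), 'contact_force': array([-0.2597453 ,  0.10712962,  0.03496939]), 'torque': array([-0.02748966,  0.02933675,  0.06422841]), 'gripper_force': 0.0, 'gripper_width': 1.0039822741006075}
{'fx': 502.0434843691999, 'fy': 502.0434843691999, 'cx': 321.0131783987224, 'cy': 236.19041689358153, 'position': array([ 0.3761549 , -0.03665673,  1.07612811]), 'orientation': array([-0.02852939,  0.01809795,  0.7141905 , -0.69913552])}
top blue jar [(0.89, [0.435, -0.077, 0.002])]
top blue stand [(0.88, [0.229, -0.252, 0.001]), (0.69, [0.647, -0.212, -0.001]), (0.68, [
[... 725 characters left out ...]
blue jar [(0.59, [0.433, -0.082, 0.0]), (0.3, [0.645, 0.078, 0.001])]
scene blue stand [(0.98, [0.647, -0.217, -0.003]), (0.89, [0.228, -0.252, 0.001]), (0.63, [0.343, -0.407, 0.001])]
scene blue tub [(0.72, [0.642, -0.064, -0.003]), (0.66, [0.41, -0.239, -0.002])]
scene green jar [(0.59, [0.41, -0.241, -0.002])]
scene green stand [(0.58, [0.643, 0.203, -0.001])]
scene yellow jar [(0.9, [0.585, 0.334, -0.002])]
scene yellow stand [(0.86, [0.454, 0.093, -0.001]), (0.53, [0.64, 0.204, -0.0]), (0.47, [0.587, 0.333, -0.002])]
scene red jar [(0.6, [0.65, 0.076, 0.001])]
scene red stand [(0.58, [0.418, 0.247, -0.002])]
scene red tub [(0.91, [0.598, -0.337, 0.003]), (0.23, [0.428, -0.082, -0.002])]
```

View pics/top0.png

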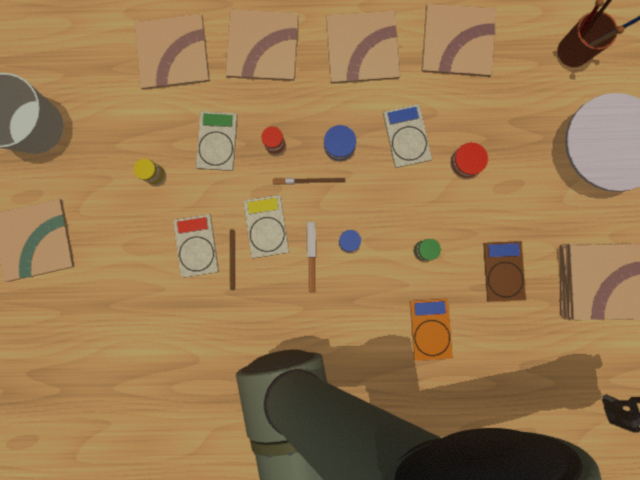

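View pics/scene0.png

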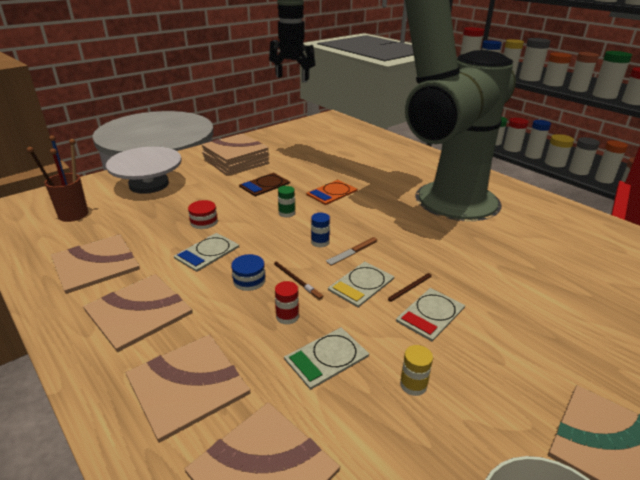

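The top view shows the white stands with green chip (216,142), blue (408,140), red (196,250) and yellow (267,230). The brown (505,272) and orange (431,330) stands are decoys. The jars are yellow (146,170), red (272,138), blue (350,240) and green (428,250), and the tubs are at (340,142) and (470,160). Next I'll refine the positions from depth and a ring fit.

```bash
cat > meas.py <<'E'
import numpy as np,cv2
from station import cams,readout
from scipy.spatial.transform import Rotation as R
J=dict(blue=(.434,-.08),green=(.412,-.24),yellow=(.586,.336),red=(.645,.077))
S=dict(blue=(.647,-.215),green=(.642,.203),yellow=(.453,.096),red=(.416,.245))
def cloud(n="top"):
    im,d=cams.camera(n);c=cams.camera_info(n)
    v,u=np.mgrid[:480,:640]
    p=np.dstack([(u-c['cx'])*d/c['fx'],-(v-c['cy'])*d/c['fy'],-d])
    return im,d,p@R.from_quat(c['orientation']).as_matrix().T+c['position'],c
def jar(P,g,z0=.06,z1=.085):
    m=(np.hypot(P[...,0]-g[0],P[...,1]-g[1])<.04)&(P[...,2]>z0)&(P[...,2]<z1)
    q=P[m]
    if len(q)<20:return None
    (x,y),r=cv2.minEnclosingCircle(q[:,:2].astype(np.float32))
    return np.round([x,y,r,q[:,0].mean(),q[:,1].mean(),np.median(q[:,2])],4)
def ring(im,c,g):
    g3=np.array([*g,.008]);Rm=R.from_quat(c['orientation']).as_matrix()
    q=(g3-c['position'])@Rm;u=c['cx']+c['fx']*q[0]/-q[2];v=c['cy']-c['fy']*q[1]/-q[2]
    x0,y0=int(u)-28,int(v)-28
    cr=cv2.resize(cv2.cvtColor(im[y0:y0+57,x0:x0+57],cv2.COLOR_RGB2GRAY),None,fx=4,fy=4,interpolation=cv2.INTER_CUBIC)
    h=cv2.HoughCircles(cr,cv2.HOUGH_GRADIENT,1.5,200,param1=100,param2=20,minRadius=55,maxRadius=85)
    if h is None:return None
    a,b,r=h[0,0];uu=x0+(a+.5)/4-.5;vv=y0+(b+.5)/4-.5
    ray=np.array([(uu-c['cx'])/c['fx'],-(vv-c['cy'])/c['fy'],-1])@Rm.T
    t=(.008-c['position'][2])/ray[2]
    return np.round((c['position']+t*ray)[:2],4),round(r/4*t/c['fx'],4)
E
python3 - <<'E'
from meas import *
im,d,P,c=cloud()
for k in J: print(k,"jar",jar(P,J[k]),"ring",ring(im,c,S[k]))
E
```

```text
blue jar [ 0.4335 -0.081   0.0219  0.4333 -0.081   0.0691] ring (array([ 0.6458, -0.2154]), np.float64(0.0352))
green jar [ 0.4125 -0.2404  0.0224  0.4118 -0.2392  0.069 ] ring (array([0.6425, 0.204 ]), np.float64(0.0374))
yellow jar [0.5884 0.3354 0.0227 0.5878 0.3339 0.069 ] ring (array([0.4534, 0.0949]), np.float64(0.0338))
red jar [0.6485 0.0727 0.0225 0.6477 0.073  0.069 ] ring (array([0.416 , 0.2454]), np.float64(0.038))
```

Request:
servo_tool:
  xyz:
    - [0,0,0]
    - [0,0,0]
    - [0,0,0]
    - [0,0,0]
    - [0,0,0]
    - [0,0,0]
    - [0,0,0]
    - [0,0,0]
    - [0,0,0]
    - [0,0,0]
    - [0,0,0]
  delta_rot:
    - [0,0,-0.12]
    - [0,0,-0.12]
    - [0,0,-0.12]
    - [0,0,-0.12]
    - [0,0,-0.12]
    - [0,0,-0.12]
    - [0,0,-0.12]
    - [0,0,-0.12]
    - [0,0,-0.12]
    - [0,0,-0.12]
    - [0,0,-0.058]
  claw: [0.085,0.085,0.085,0.085,0.085,0.085,0.085,0.085,0.085,0.085,0.085]
  force: 30

```text
clock: 2.07
position: [0.1693, -0.5233, 0.2503]
tcp_rot: [0.705, 0.709, -0.0, 0.0]
contact_force: [0.3, 0.3, 0.9]
gripper_width: 0.996
gripper_force: 0.0
```

Request:
servo_tool:
  xyz:
    - [0.0236,0.0203,0.0109]
    - [0.0236,0.0203,0.0109]
    - [0.0236,0.0203,0.0109]
    - [0.0236,0.0203,0.0109]
    - [0.0236,0.0203,0.0109]
    - [0.0236,0.0203,0.0109]
    - [0.0236,0.0203,0.0109]
    - [0.0236,0.0203,0.0109]
    - [0.0236,0.0203,0.0109]
    - [0.0236,0.0203,0.0109]
    - [0.0236,0.0203,0.0109]
    - [0.0236,0.0203,0.0109]
    - [0,0,0]
    - [0,0,0]
    - [0,0,0]
  delta_rot:
    - [0,0,0.0057]
    - [0,0,0]
    - [0,0,0]
    - [0,0,0]
    - [0,0,0]
    - [0,0,0]
    - [0,0,0]
    - [0,0,0]
    - [0,0,0]
    - [0,0,0]
    - [0,0,0]
    - [0,0,0]
    - [0,0,0]
    - [0,0,0]
    - [0,0,0]
  claw: [0.085,0.085,0.085,0.085,0.085,0.085,0.085,0.085,0.085,0.085,0.085,0.085,0.085,0.085,0.085]

```text
clock: 3.32
position: [0.4144, -0.2417, 0.1197]
tcp_rot: [0.709, 0.705, -0.0, 0.0]
contact_force: [0.1, -0.1, -0.8]
gripper_width: 0.994
gripper_force: 0.0
```

Request:
servo_tool:
  xyz:
    - [0.001,-0.002,0.015]
    - [0,0,0.015]
    - [0,0,0.015]
    - [0,0,0.015]
    - [0,0,0.015]
    - [0,0,0]
    - [0,0,0]
    - [0,0,0]
    - [0,0,0]
    - [0,0,0]
    - [0,0,0]
    - [0,0,0]
    - [0,0,0]
    - [0,0,0]
    - [0,0,0]
  delta_rot:
    - [0,0,0]
    - [0,0,0]
    - [0,0,0]
    - [0,0,0]
    - [0,0,0]
    - [0,0,0]
    - [0,0,0]
    - [0,0,0]
    - [0,0,0]
    - [0,0,0]
    - [0,0,0]
    - [0,0,0]
    - [0,0,0]
    - [0,0,0]
    - [0,0,0]
  claw: [0.085,0.085,0.085,0.085,0.085,0.085,0.03,0.03,0.03,0.03,0.03,0.03,0.03,0.03,0.03]
  force: 35

```text
clock: 4.57
position: [0.4127, -0.2413, 0.0457]
tcp_rot: [0.709, 0.705, -0.001, 0.001]
contact_force: [-1.5, -1.0, 5.7]
gripper_width: 0.507
gripper_force: 35.3
```

Request:
servo_tool:
  xyz:
    - [0,0,-0.01]
    - [0,0,-0.02]
    - [0,0,-0.025]
    - [0,0,-0.025]
    - [0,0,-0.02]
    - [0,0,0]
    - [0,0,0]
  delta_rot:
    - [0,0,0]
    - [0,0,0]
    - [0,0,0]
    - [0,0,0]
    - [0,0,0]
    - [0,0,0]
    - [0,0,0]
  claw: [0.03,0.03,0.03,0.03,0.03,0.03,0.03]

```text
clock: 5.15
position: [0.4132, -0.2409, 0.146]
tcp_rot: [0.709, 0.705, 0.0, 0.002]
contact_force: [0.4, -0.2, -1.4]
gripper_width: 0.512
gripper_force: 36.0
```

Request:
servo_tool:
  xyz:
    - [0.012,0.006,0]
    - [0.027,0.014,0]
    - [0.027,0.014,0]
    - [0.027,0.014,0]
    - [0.027,0.014,0]
    - [0.027,0.014,0]
    - [0.027,0.014,0]
    - [0.027,0.014,0]
    - [0.027,0.014,0]
    - [0.027,0.014,0]
    - [0.027,0.014,0]
    - [0.027,0.014,0]
    - [0.027,0.014,0]
    - [0.027,0.014,0]
    - [0.027,0.014,0]
    - [0.027,0.014,0]
    - [0.027,0.014,0]
    - [0,0,0]
    - [0,0,0]
    - [0,0,0]
  delta_rot:
    - [0,0,0]
    - [0,0,0]
    - [0,0,0]
    - [0,0,0]
    - [0,0,0]
    - [0,0,0]
    - [0,0,0]
    - [0,0,0]
    - [0,0,0]
    - [0,0,0]
    - [0,0,0]
    - [0,0,0]
    - [0,0,0]
    - [0,0,0]
    - [0,0,0]
    - [0,0,0]
    - [0,0,0]
    - [0,0,0]
    - [0,0,0]
    - [0,0,0]
  claw: [0.03,0.03,0.03,0.03,0.03,0.03,0.03,0.03,0.03,0.03,0.03,0.03,0.03,0.03,0.03,0.03,0.03,0.03,0.03,0.03]

```text
clock: 6.82
position: [0.6435, 0.2019, 0.1427]
tcp_rot: [0.709, 0.705, -0.002, -0.001]
contact_force: [0.2, 0.0, -1.7]
gripper_width: 0.505
gripper_force: 36.3
```

```bash
python3 - <<'E'
from meas import *
s=readout.get_state();print(s['position'],s['tcp_rot'],s['contact_force'],s['gripper_width'],s['gripper_force'],s['q'])
im,_=cams.camera("scene");cv2.imwrite("pics/s1.png",im[...,::-1])
E
```

```text
[0.64351397 0.20191775 0.14267959] [ 0.7090107   0.70519565 -0.00152041 -0.00077852] [ 0.23014354  0.01067905 -1.6865716 ] 0.5053788231030019 36.26986742019653 [ 1.94866714e-01  6.36441136e-01  2.64317840e-02  9.64180843e-01
 -3.90625634e-04  1.77105901e+00]
```

View pics/s1.png

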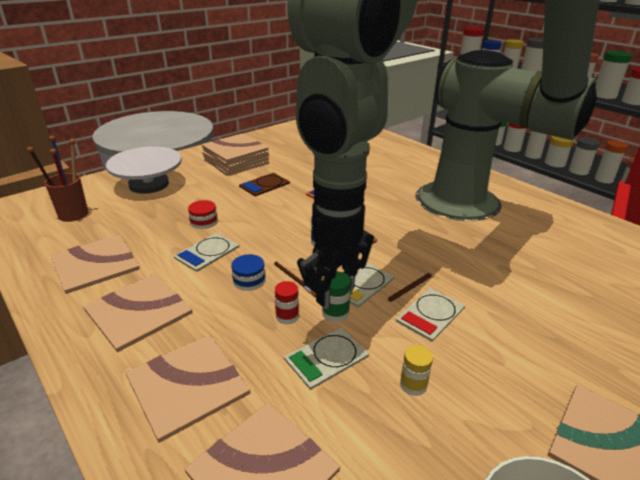

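The green jar is held upright over the green-chip stand (327,355), so I'll lower it.

Request:
servo_tool:
  xyz:
    - [0.002,-0.001,0.02]
    - [0,0,0.025]
    - [0,0,0.02]
    - [0,0,0.012]
    - [0,0,0.006]
    - [0,0,0.003]
    - [0,0,0.002]
    - [0,0,0]
    - [0,0,0]
  delta_rot:
    - [0,0,0]
    - [0,0,0]
    - [0,0,0]
    - [0,0,0]
    - [0,0,0]
    - [0,0,0]
    - [0,0,0]
    - [0,0,0]
    - [0,0,0]
  claw: [0.03,0.03,0.03,0.03,0.03,0.03,0.03,0.03,0.03]

```text
clock: 7.62
position: [0.6447, 0.2044, 0.0577]
tcp_rot: [0.709, 0.705, 0.001, 0.001]
contact_force: [0.4, -0.1, -1.4]
gripper_width: 0.501
gripper_force: 36.3
```

Request:
servo_tool:
  xyz:
    - [0,0,0.001]
    - [0,0,0.001]
    - [0,0,0]
  delta_rot:
    - [0,0,0]
    - [0,0,0]
    - [0,0,0]
  claw: [0.03,0.03,0.03]

```text
clock: 7.87
position: [0.644, 0.2044, 0.0548]
tcp_rot: [0.709, 0.705, 0.0, 0.0]
contact_force: [-0.5, -0.6, -0.5]
gripper_width: 0.504
gripper_force: 36.3
```

Request:
servo_tool:
  xyz:
    - [0,0,0.001]
    - [0,0,0]
    - [0,0,0]
  delta_rot:
    - [0,0,0]
    - [0,0,0]
    - [0,0,0]
  claw: [0.03,0.03,0.03]

```text
clock: 8.12
position: [0.6441, 0.2044, 0.0538]
tcp_rot: [0.709, 0.705, 0.0, 0.0]
contact_force: [-0.9, 0.1, 0.3]
gripper_width: 0.507
gripper_force: 36.4
```

Request:
servo_tool:
  xyz:
    - [0,0,0]
    - [0,0,0]
    - [0,0,0]
    - [0,0,0]
    - [0,0,0]
    - [0,0,0]
    - [0,0,-0.01]
    - [0,0,-0.02]
    - [0,0,-0.025]
    - [0,0,-0.025]
    - [0,0,0]
  delta_rot:
    - [0,0,0]
    - [0,0,0]
    - [0,0,0]
    - [0,0,0]
    - [0,0,0]
    - [0,0,0]
    - [0,0,0]
    - [0,0,0]
    - [0,0,0]
    - [0,0,0]
    - [0,0,0]
  claw: [0.05,0.06,0.085,0.085,0.085,0.085,0.085,0.085,0.085,0.085,0.085]

```text
clock: 9.03
position: [0.6472, 0.205, 0.1401]
tcp_rot: [0.709, 0.705, 0.004, 0.003]
contact_force: [1.8, 0.4, 1.4]
gripper_width: 0.999
gripper_force: 0.0
```

Request:
servo_tool:
  xyz:
    - [-0.0238,-0.0175,0]
    - [-0.0238,-0.0175,0]
    - [-0.0238,-0.0175,0]
    - [-0.0238,-0.0175,0]
    - [-0.0238,-0.0175,0]
    - [-0.0238,-0.0175,0]
    - [-0.0238,-0.0175,0]
    - [-0.0238,-0.0175,0]
    - [-0.0238,-0.0175,0]
    - [-0.0238,-0.0175,0]
    - [-0.0238,-0.0175,0]
    - [-0.0238,-0.0175,0]
    - [0,0,0]
    - [0,0,0]
    - [0,0,0]
    - [0,0,0]
    - [0,0,0]
  delta_rot:
    - [0,0,0]
    - [0,0,0]
    - [0,0,0]
    - [0,0,0]
    - [0,0,0]
    - [0,0,0]
    - [0,0,0]
    - [0,0,0]
    - [0,0,0]
    - [0,0,0]
    - [0,0,0]
    - [0,0,0]
    - [0,0,0]
    - [0,0,0]
    - [0,0,0]
    - [0,0,0]
    - [0,0,0]
  claw: [0.085,0.085,0.085,0.085,0.085,0.085,0.085,0.085,0.085,0.085,0.085,0.085,0.085,0.085,0.085,0.085,0.085]

```text
clock: 10.45
position: [0.433, -0.0794, 0.1336]
tcp_rot: [0.709, 0.706, 0.0, 0.0]
contact_force: [-0.9, 0.5, -0.3]
gripper_width: 0.999
gripper_force: 0.0
```

```bash
python3 - <<'E'
from meas import *
print(readout.get_state()['position'])
im,_,P,_=cloud();print(jar(P,S['green'],.07,.095));cv2.imwrite("pics/t1.png",im[...,::-1])
E
```

```text
[ 0.43295076 -0.07943998  0.13357417]
[0.6454 0.2047 0.0224 0.6445 0.2043 0.077 ]
```

View pics/t1.png

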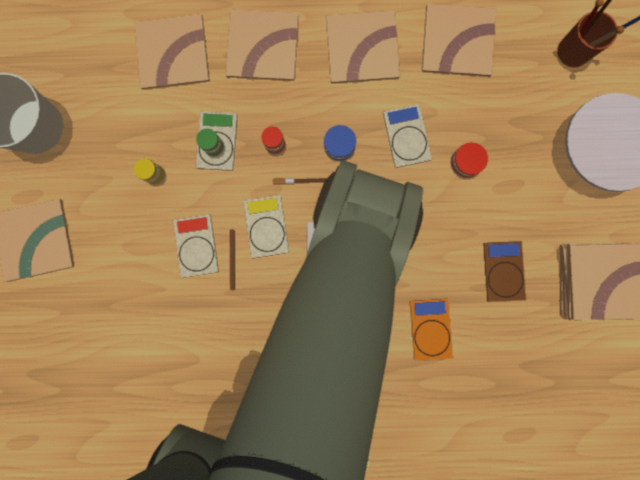

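The green jar stands on its board, about 3 mm off centre with its lid at z = 0.077. Blue is next.

Request:
servo_tool:
  xyz:
    - [-0.0015,0.0005,0.018]
    - [0,0,0.02]
    - [0,0,0.02]
    - [0,0,0.02]
    - [0,0,0.01]
    - [0,0,0]
    - [0,0,0]
    - [0,0,0]
    - [0,0,0]
    - [0,0,0]
    - [0,0,0]
    - [0,0,0]
    - [0,0,0]
    - [0,0,0]
    - [0,0,0]
  delta_rot:
    - [0,0,0]
    - [0,0,0]
    - [0,0,0]
    - [0,0,0]
    - [0,0,0]
    - [0,0,0]
    - [0,0,0]
    - [0,0,0]
    - [0,0,0]
    - [0,0,0]
    - [0,0,0]
    - [0,0,0]
    - [0,0,0]
    - [0,0,0]
    - [0,0,0]
  claw: [0.085,0.085,0.085,0.085,0.085,0.085,0.03,0.03,0.03,0.03,0.03,0.03,0.03,0.03,0.03]
  force: 35

```text
clock: 11.75
position: [0.4335, -0.0818, 0.0465]
tcp_rot: [0.709, 0.705, 0.001, 0.001]
contact_force: [-1.0, 1.0, 7.0]
gripper_width: 0.503
gripper_force: 35.6
```

Request:
servo_tool:
  xyz:
    - [0,0,-0.01]
    - [0,0,-0.02]
    - [0,0,-0.025]
    - [0,0,-0.025]
    - [0,0,-0.02]
    - [0,0,0]
    - [0,0,0]
  delta_rot:
    - [0,0,0]
    - [0,0,0]
    - [0,0,0]
    - [0,0,0]
    - [0,0,0]
    - [0,0,0]
    - [0,0,0]
  claw: [0.03,0.03,0.03,0.03,0.03,0.03,0.03]

```text
clock: 12.33
position: [0.4337, -0.082, 0.1465]
tcp_rot: [0.709, 0.705, 0.001, 0.001]
contact_force: [-0.3, -0.3, -1.7]
gripper_width: 0.508
gripper_force: 36.0
```

Request:
servo_tool:
  xyz:
    - [-0.007,0.0125,0]
    - [-0.0127,0.02,0]
    - [-0.0127,0.02,0]
    - [-0.0127,0.02,0]
    - [-0.0127,0.02,0]
    - [-0.0127,0.02,0]
    - [-0.0127,0.02,0]
    - [-0.0127,0.02,0]
    - [-0.0127,0.02,0]
    - [-0.0127,0.02,0]
    - [-0.0127,0.02,0]
    - [0,0,0]
    - [0,0,0]
    - [0,0,0]
    - [0,0,0]
    - [0,0,0]
  delta_rot:
    - [0,0,0]
    - [0,0,0]
    - [0,0,0]
    - [0,0,0]
    - [0,0,0]
    - [0,0,0]
    - [0,0,0]
    - [0,0,0]
    - [0,0,0]
    - [0,0,0]
    - [0,0,0]
    - [0,0,0]
    - [0,0,0]
    - [0,0,0]
    - [0,0,0]
    - [0,0,0]
  claw: [0.03,0.03,0.03,0.03,0.03,0.03,0.03,0.03,0.03,0.03,0.03,0.03,0.03,0.03,0.03,0.03]

```text
clock: 13.67
position: [0.6435, -0.2161, 0.1451]
tcp_rot: [0.709, 0.705, -0.0, -0.001]
contact_force: [-0.0, 0.3, -1.2]
gripper_width: 0.507
gripper_force: 36.3
```

Request:
servo_tool:
  xyz:
    - [0.001,0.0025,0.02]
    - [0,0,0.025]
    - [0,0,0.02]
    - [0,0,0.012]
    - [0,0,0.006]
    - [0,0,0.003]
    - [0,0,0.002]
    - [0,0,0.001]
    - [0,0,0]
    - [0,0,0]
    - [0,0,0]
  delta_rot:
    - [0,0,0]
    - [0,0,0]
    - [0,0,0]
    - [0,0,0]
    - [0,0,0]
    - [0,0,0]
    - [0,0,0]
    - [0,0,0]
    - [0,0,0]
    - [0,0,0]
    - [0,0,0]
  claw: [0.03,0.03,0.03,0.03,0.03,0.03,0.03,0.03,0.03,0.03,0.03]

```text
clock: 14.58
position: [0.6475, -0.216, 0.0573]
tcp_rot: [0.709, 0.705, 0.0, 0.001]
contact_force: [0.3, -0.1, -0.8]
gripper_width: 0.504
gripper_force: 36.3
```

Request:
servo_tool:
  xyz:
    - [0,0,0.0005]
    - [0,0,0.0005]
    - [0,0,0]
    - [0,0,0]
  delta_rot:
    - [0,0,0]
    - [0,0,0]
    - [0,0,0]
    - [0,0,0]
  claw: [0.03,0.03,0.03,0.03]

```text
clock: 14.92
position: [0.647, -0.2158, 0.0555]
tcp_rot: [0.709, 0.705, -0.0, -0.0]
contact_force: [-1.1, -0.9, -0.8]
gripper_width: 0.504
gripper_force: 36.3
```

Request:
servo_tool:
  xyz:
    - [0,0,0.0005]
    - [0,0,0.0005]
    - [0,0,0]
    - [0,0,0]
  delta_rot:
    - [0,0,0]
    - [0,0,0]
    - [0,0,0]
    - [0,0,0]
  claw: [0.03,0.03,0.03,0.03]

```text
clock: 15.25
position: [0.647, -0.2158, 0.0546]
tcp_rot: [0.709, 0.705, 0.0, 0.0]
contact_force: [-0.0, -0.0, -0.9]
gripper_width: 0.507
gripper_force: 36.4
```

Request:
servo_tool:
  xyz:
    - [0,0,0.0007]
    - [0,0,0]
    - [0,0,0]
    - [0,0,0]
    - [0,0,0]
    - [0,0,0]
    - [0,0,0]
    - [0,0,0]
    - [0,0,-0.01]
    - [0,0,-0.02]
    - [0,0,-0.025]
    - [0,0,-0.025]
    - [0,0,0]
    - [0,0,0]
  delta_rot:
    - [0,0,0]
    - [0,0,0]
    - [0,0,0]
    - [0,0,0]
    - [0,0,0]
    - [0,0,0]
    - [0,0,0]
    - [0,0,0]
    - [0,0,0]
    - [0,0,0]
    - [0,0,0]
    - [0,0,0]
    - [0,0,0]
    - [0,0,0]
  claw: [0.03,0.03,0.05,0.06,0.085,0.085,0.085,0.085,0.085,0.085,0.085,0.085,0.085,0.085]

```text
clock: 16.42
position: [0.6485, -0.2165, 0.1366]
tcp_rot: [0.709, 0.705, 0.001, 0.002]
contact_force: [0.5, -0.5, 0.2]
gripper_width: 0.995
gripper_force: 0.0
```

Request:
servo_tool:
  xyz:
    - [0.024,0,0]
    - [0.024,0,0]
    - [0.024,0,0]
    - [0.024,0,0]
    - [0.024,0,0]
    - [0.024,0,0]
    - [0.024,0,0]
    - [0.024,0,0]
    - [0.024,0,0]
    - [0.024,0,0]
    - [0.024,0,0]
    - [0.024,0,0]
    - [0,0,0]
    - [0,0,0]
    - [0,0,0]
    - [0,0,0]
    - [0,0,0]
  delta_rot:
    - [0,0,0]
    - [0,0,0]
    - [0,0,0]
    - [0,0,0]
    - [0,0,0]
    - [0,0,0]
    - [0,0,0]
    - [0,0,0]
    - [0,0,0]
    - [0,0,0]
    - [0,0,0]
    - [0,0,0]
    - [0,0,0]
    - [0,0,0]
    - [0,0,0]
    - [0,0,0]
    - [0,0,0]
  claw: [0.085,0.085,0.085,0.085,0.085,0.085,0.085,0.085,0.085,0.085,0.085,0.085,0.085,0.085,0.085,0.085,0.085]

```text
clock: 17.83
position: [0.6485, 0.071, 0.1335]
tcp_rot: [0.71, 0.705, -0.0, -0.0]
contact_force: [0.1, 0.1, -0.5]
gripper_width: 0.999
gripper_force: 0.0
```

```bash
python3 - <<'E'
from meas import *
print(readout.get_state()['position'])
im,_,P,_=cloud();print(jar(P,S['blue'],.07,.095),jar(P,S['green'],.07,.095))
E
```

```text
[0.6485405  0.07099035 0.13349226]
[ 0.6476 -0.215   0.0227  0.6465 -0.2151  0.077 ] None
```

Blue is placed within 1 mm. Red is next.

Request:
servo_tool:
  xyz:
    - [0.002,-0.0005,0.018]
    - [0,0,0.02]
    - [0,0,0.02]
    - [0,0,0.02]
    - [0,0,0.01]
    - [0,0,0]
    - [0,0,0]
    - [0,0,0]
    - [0,0,0]
    - [0,0,0]
    - [0,0,0]
    - [0,0,0]
    - [0,0,0]
    - [0,0,0]
    - [0,0,0]
  delta_rot:
    - [0,0,0]
    - [0,0,0]
    - [0,0,0]
    - [0,0,0]
    - [0,0,0]
    - [0,0,0]
    - [0,0,0]
    - [0,0,0]
    - [0,0,0]
    - [0,0,0]
    - [0,0,0]
    - [0,0,0]
    - [0,0,0]
    - [0,0,0]
    - [0,0,0]
  claw: [0.085,0.085,0.085,0.085,0.085,0.085,0.03,0.03,0.03,0.03,0.03,0.03,0.03,0.03,0.03]
  force: 35

```text
clock: 19.13
position: [0.6492, 0.0741, 0.0474]
tcp_rot: [0.709, 0.705, 0.001, 0.001]
contact_force: [-0.4, -0.5, 5.6]
gripper_width: 0.506
gripper_force: 36.1
```

Request:
servo_tool:
  xyz:
    - [0,0,-0.01]
    - [0,0,-0.02]
    - [0,0,-0.025]
    - [0,0,-0.025]
    - [0,0,-0.02]
    - [0,0,0]
    - [0,0,0]
  delta_rot:
    - [0,0,0]
    - [0,0,0]
    - [0,0,0]
    - [0,0,0]
    - [0,0,0]
    - [0,0,0]
    - [0,0,0]
  claw: [0.03,0.03,0.03,0.03,0.03,0.03,0.03]

```text
clock: 19.72
position: [0.649, 0.0742, 0.1473]
tcp_rot: [0.709, 0.705, 0.001, 0.001]
contact_force: [-0.2, -0.0, -2.3]
gripper_width: 0.505
gripper_force: 35.9
```

Request:
servo_tool:
  xyz:
    - [0.009,-0.012,0]
    - [0.0148,-0.02,0]
    - [0.0148,-0.02,0]
    - [0.0148,-0.02,0]
    - [0.0148,-0.02,0]
    - [0.0148,-0.02,0]
    - [0.0148,-0.02,0]
    - [0.0148,-0.02,0]
    - [0.0148,-0.02,0]
    - [0.0148,-0.02,0]
    - [0.0148,-0.02,0]
    - [0.0148,-0.02,0]
    - [0,0,0]
    - [0,0,0]
    - [0,0,0]
    - [0,0,0]
    - [0,0,0]
  delta_rot:
    - [0,0,0]
    - [0,0,0]
    - [0,0,0]
    - [0,0,0]
    - [0,0,0]
    - [0,0,0]
    - [0,0,0]
    - [0,0,0]
    - [0,0,0]
    - [0,0,0]
    - [0,0,0]
    - [0,0,0]
    - [0,0,0]
    - [0,0,0]
    - [0,0,0]
    - [0,0,0]
    - [0,0,0]
  claw: [0.03,0.03,0.03,0.03,0.03,0.03,0.03,0.03,0.03,0.03,0.03,0.03,0.03,0.03,0.03,0.03,0.03]

```text
clock: 21.13
position: [0.4178, 0.2467, 0.1455]
tcp_rot: [0.71, 0.705, -0.0, 0.0]
contact_force: [0.3, -0.2, -2.5]
gripper_width: 0.503
gripper_force: 36.1
```

Request:
servo_tool:
  xyz:
    - [-0.001,-0.0015,0.02]
    - [0,0,0.025]
    - [0,0,0.02]
    - [0,0,0.012]
    - [0,0,0.006]
    - [0,0,0.003]
    - [0,0,0.002]
    - [0,0,0.001]
    - [0,0,0.001]
    - [0,0,0.001]
    - [0,0,0]
    - [0,0,0]
    - [0,0,0]
  delta_rot:
    - [0,0,0]
    - [0,0,0]
    - [0,0,0]
    - [0,0,0]
    - [0,0,0]
    - [0,0,0]
    - [0,0,0]
    - [0,0,0]
    - [0,0,0]
    - [0,0,0]
    - [0,0,0]
    - [0,0,0]
    - [0,0,0]
  claw: [0.03,0.03,0.03,0.03,0.03,0.03,0.03,0.03,0.03,0.03,0.03,0.03,0.03]

```text
clock: 22.22
position: [0.4163, 0.2466, 0.0554]
tcp_rot: [0.709, 0.705, 0.001, 0.0]
contact_force: [-0.2, -0.5, 3.5]
gripper_width: 0.51
gripper_force: 36.3
```

Request:
servo_tool:
  xyz:
    - [0,0,0]
    - [0,0,0]
    - [0,0,0]
    - [0,0,0]
    - [0,0,0]
    - [0,0,0]
    - [0,0,0]
    - [0,0,-0.01]
    - [0,0,-0.02]
    - [0,0,-0.025]
    - [0,0,-0.025]
    - [0,0,0]
    - [0,0,0]
  delta_rot:
    - [0,0,0]
    - [0,0,0]
    - [0,0,0]
    - [0,0,0]
    - [0,0,0]
    - [0,0,0]
    - [0,0,0]
    - [0,0,0]
    - [0,0,0]
    - [0,0,0]
    - [0,0,0]
    - [0,0,0]
    - [0,0,0]
  claw: [0.03,0.05,0.06,0.085,0.085,0.085,0.085,0.085,0.085,0.085,0.085,0.085,0.085]

```text
clock: 23.3
position: [0.4169, 0.2468, 0.1368]
tcp_rot: [0.709, 0.705, 0.002, 0.001]
contact_force: [0.3, -0.3, 0.1]
gripper_width: 0.996
gripper_force: 0.0
```

Request:
servo_tool:
  xyz:
    - [0.011,0.0215,0]
    - [0.011,0.0215,0]
    - [0.011,0.0215,0]
    - [0.011,0.0215,0]
    - [0.011,0.0215,0]
    - [0.011,0.0215,0]
    - [0.011,0.0215,0]
    - [0.011,0.0215,0]
    - [0,0,0]
    - [0,0,0]
    - [0,0,0]
    - [0,0,0]
    - [0,0,0]
  delta_rot:
    - [0,0,0]
    - [0,0,0]
    - [0,0,0]
    - [0,0,0]
    - [0,0,0]
    - [0,0,0]
    - [0,0,0]
    - [0,0,0]
    - [0,0,0]
    - [0,0,0]
    - [0,0,0]
    - [0,0,0]
    - [0,0,0]
  claw: [0.085,0.085,0.085,0.085,0.085,0.085,0.085,0.085,0.085,0.085,0.085,0.085,0.085]

```text
clock: 24.38
position: [0.5871, 0.3329, 0.1347]
tcp_rot: [0.709, 0.705, -0.001, -0.0]
contact_force: [0.3, -0.5, 0.4]
gripper_width: 0.996
gripper_force: 0.0
```

Request:
servo_tool:
  xyz:
    - [0.0015,0.001,0.019]
    - [0,0,0.02]
    - [0,0,0.02]
    - [0,0,0.02]
    - [0,0,0.01]
    - [0,0,0]
    - [0,0,0]
    - [0,0,0]
    - [0,0,0]
    - [0,0,0]
    - [0,0,0]
    - [0,0,0]
    - [0,0,0]
    - [0,0,0]
    - [0,0,0]
  delta_rot:
    - [0,0,0]
    - [0,0,0]
    - [0,0,0]
    - [0,0,0]
    - [0,0,0]
    - [0,0,0]
    - [0,0,0]
    - [0,0,0]
    - [0,0,0]
    - [0,0,0]
    - [0,0,0]
    - [0,0,0]
    - [0,0,0]
    - [0,0,0]
    - [0,0,0]
  claw: [0.085,0.085,0.085,0.085,0.085,0.085,0.03,0.03,0.03,0.03,0.03,0.03,0.03,0.03,0.03]
  force: 35

```text
clock: 25.63
position: [0.5898, 0.3353, 0.0475]
tcp_rot: [0.709, 0.705, 0.001, 0.0]
contact_force: [-2.3, -0.9, 7.1]
gripper_width: 0.505
gripper_force: 36.1
```

Request:
servo_tool:
  xyz:
    - [0,0,-0.01]
    - [0,0,-0.02]
    - [0,0,-0.025]
    - [0,0,-0.025]
    - [0,0,-0.02]
    - [0,0,0]
    - [0,0,0]
  delta_rot:
    - [0,0,0]
    - [0,0,0]
    - [0,0,0]
    - [0,0,0]
    - [0,0,0]
    - [0,0,0]
    - [0,0,0]
  claw: [0.03,0.03,0.03,0.03,0.03,0.03,0.03]

```text
clock: 26.22
position: [0.5901, 0.3352, 0.1475]
tcp_rot: [0.709, 0.705, 0.002, 0.001]
contact_force: [-1.0, 0.4, -2.4]
gripper_width: 0.508
gripper_force: 36.0
```

Request:
servo_tool:
  xyz:
    - [-0.0125,-0.007,0]
    - [-0.0207,-0.0116,0]
    - [-0.0207,-0.0116,0]
    - [-0.0207,-0.0116,0]
    - [-0.0207,-0.0116,0]
    - [-0.0207,-0.0116,0]
    - [-0.0207,-0.0116,0]
    - [-0.0207,-0.0116,0]
    - [-0.0207,-0.0116,0]
    - [-0.0207,-0.0116,0]
    - [-0.0207,-0.0116,0]
    - [-0.0207,-0.0116,0]
    - [0,0,0]
    - [0,0,0]
    - [0,0,0]
    - [0,0,0]
    - [0,0,0]
  delta_rot:
    - [0,0,0]
    - [0,0,0]
    - [0,0,0]
    - [0,0,0]
    - [0,0,0]
    - [0,0,0]
    - [0,0,0]
    - [0,0,0]
    - [0,0,0]
    - [0,0,0]
    - [0,0,0]
    - [0,0,0]
    - [0,0,0]
    - [0,0,0]
    - [0,0,0]
    - [0,0,0]
    - [0,0,0]
  claw: [0.03,0.03,0.03,0.03,0.03,0.03,0.03,0.03,0.03,0.03,0.03,0.03,0.03,0.03,0.03,0.03,0.03]

```text
clock: 27.63
position: [0.4535, 0.096, 0.1455]
tcp_rot: [0.709, 0.705, 0.0, -0.0]
contact_force: [-0.2, -0.3, -2.0]
gripper_width: 0.509
gripper_force: 36.1
```

Request:
servo_tool:
  xyz:
    - [-0.001,0,0.02]
    - [0,0,0.025]
    - [0,0,0.02]
    - [0,0,0.012]
    - [0,0,0.006]
    - [0,0,0.003]
    - [0,0,0.002]
    - [0,0,0.001]
    - [0,0,0.001]
    - [0,0,0.001]
    - [0,0,0]
    - [0,0,0]
    - [0,0,0]
  delta_rot:
    - [0,0,0]
    - [0,0,0]
    - [0,0,0]
    - [0,0,0]
    - [0,0,0]
    - [0,0,0]
    - [0,0,0]
    - [0,0,0]
    - [0,0,0]
    - [0,0,0]
    - [0,0,0]
    - [0,0,0]
    - [0,0,0]
  claw: [0.03,0.03,0.03,0.03,0.03,0.03,0.03,0.03,0.03,0.03,0.03,0.03,0.03]

```text
clock: 28.72
position: [0.4538, 0.0944, 0.0555]
tcp_rot: [0.709, 0.705, 0.001, 0.0]
contact_force: [-1.2, -0.3, 5.2]
gripper_width: 0.506
gripper_force: 36.5
```

Request:
servo_tool:
  xyz:
    - [0,0,0]
    - [0,0,0]
    - [0,0,0]
    - [0,0,0]
    - [0,0,0]
    - [0,0,0]
    - [0,0,0]
    - [0,0,-0.01]
    - [0,0,-0.02]
    - [0,0,-0.025]
    - [0,0,-0.025]
    - [0,0,-0.03]
    - [0,0,-0.03]
    - [0,0,0]
  delta_rot:
    - [0,0,0]
    - [0,0,0]
    - [0,0,0]
    - [0,0,0]
    - [0,0,0]
    - [0,0,0]
    - [0,0,0]
    - [0,0,0]
    - [0,0,0]
    - [0,0,0]
    - [0,0,0]
    - [0,0,0]
    - [0,0,0]
    - [0,0,0]
  claw: [0.03,0.05,0.06,0.085,0.085,0.085,0.085,0.085,0.085,0.085,0.085,0.085,0.085,0.085]

```text
clock: 29.88
position: [0.4564, 0.0946, 0.2]
tcp_rot: [0.709, 0.705, 0.003, 0.003]
contact_force: [1.0, 0.3, -0.1]
gripper_width: 0.996
gripper_force: 0.0
```

Request:
servo_tool:
  xyz:
    - [-0.03,-0.005,0]
    - [-0.03,-0.005,0]
    - [-0.03,-0.005,0]
    - [-0.03,-0.005,0]
    - [-0.03,-0.005,0]
    - [-0.03,-0.005,0]
    - [-0.03,-0.005,0]
    - [-0.03,-0.005,0]
    - [-0.03,-0.005,0]
    - [-0.03,-0.005,0]
    - [-0.03,-0.005,0]
    - [-0.03,-0.005,0]
    - [-0.03,-0.005,0]
    - [-0.03,-0.005,0]
    - [0,0,0]
    - [0,0,0]
    - [0,0,0]
    - [0,0,0]
  delta_rot:
    - [0,0,0]
    - [0,0,0]
    - [0,0,0]
    - [0,0,0]
    - [0,0,0]
    - [0,0,0]
    - [0,0,0]
    - [0,0,0]
    - [0,0,0]
    - [0,0,0]
    - [0,0,0]
    - [0,0,0]
    - [0,0,0]
    - [0,0,0]
    - [0,0,0]
    - [0,0,0]
    - [0,0,0]
    - [0,0,0]
  claw: [0.085,0.085,0.085,0.085,0.085,0.085,0.085,0.085,0.085,0.085,0.085,0.085,0.085,0.085,0.085,0.085,0.085,0.085]

```text
clock: 31.38
position: [0.3806, -0.3239, 0.1944]
tcp_rot: [0.709, 0.705, 0.0, -0.001]
contact_force: [-0.8, 0.5, 0.5]
gripper_width: 0.994
gripper_force: 0.0
```

```bash
python3 - <<'E'
from meas import *
print(readout.get_state()['position'])
im,_,P,_=cloud()
for k in S:print(k,jar(P,S[k],.07,.095))
for n in("blue_tub","red_tub"):print(n,[(r['p'],r['at']) for r in cams.mark_of("top",n)][:2])
cv2.imwrite("pics/t2.png",im[...,::-1]);im,_=cams.camera("scene");cv2.imwrite("pics/s2.png",im[...,::-1])
E
```

```text
[ 0.3806172  -0.32388736  0.19440204]
blue [ 0.6466 -0.2156  0.0225  0.6465 -0.2149  0.0771]
green [0.6448 0.2051 0.0222 0.6445 0.2042 0.077 ]
yellow [0.4547 0.0945 0.0219 0.4547 0.0944 0.0769]
red [0.4175 0.246  0.0221 0.4174 0.2452 0.0771]
blue_tub [(0.85, [0.6459, -0.064, 0.0024]), (0.28, [0.4145, 0.2486, 0.0041])]
red_tub [(0.74, [0.6001, -0.3366, 0.0024])]
```

View pics/s2.png

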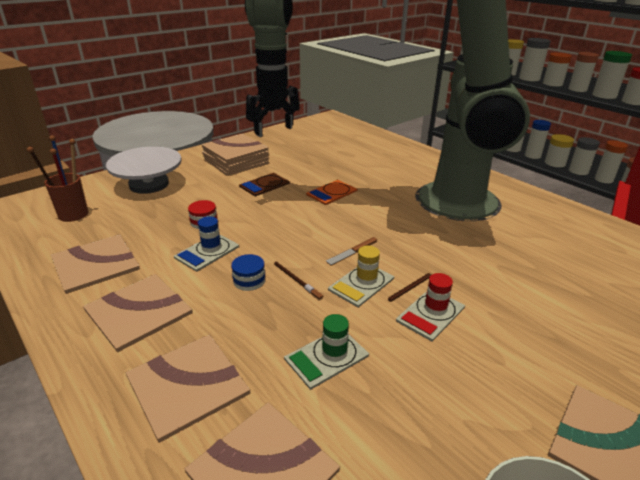

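All four jars stand in their matching rings: blue (209,235), yellow (368,265), red (439,292) and green (336,337). The tubs haven't moved and the arm is clear.

```bash
python3 -c "
from station import workorder;print(workorder.close_job())"
```

```text
the job is handed in; nothing more can be done
None
```

All four glaze jars stand upright in the rings matching their lids, each within about 3 mm of centre; the two tubs are where they started, and the job was handed in at about 31 s of the 112 s allowed, though the hand-in returned no verdict.

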